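Load loaf tins into the spring dispenser

ROBOT

A 7-joint arm with a two-finger parallel gripper is mounted at the origin on the work surface. World frame = base frame: x ahead of the robot, y to its left, z up, the work surface at z = 0. Lengths are in m, angles in degrees, forces in N, time in s.
With the tool pointing down it reaches from about 0.425 to 1.025 m from the base axis. Payload 9.4 kg.
Tool frame: the origin (TCP) lies at the very end of the fingers, on their centre line; the grasp point (between the pads) lies 19 mm behind it (env.pinch_z is the distance from the TCP to the grasp point, in m); z points along the fingers, y is the line along which they close (so a half turn about z gives the same grasp; the last joint's range is limited). The gripper opens to 85 mm and grips with 20 to 120 N. Pads are 22 mm wide; open, the fingers measure 114 mm over their backs; the gripper's body (76 mm by 85 mm) begins 54 mm behind the grasp point. The pads swing forward as they close: fully open they stand 13 mm farther back than shut.
Start: joints at [58.86, 34.337, -0.143, 91.639, 0.103, 54.024, -4.572], TCP at [0.326, -0.647, 0.231] pointing down, gripper open.
Joint ranges: [-147.43, 147.43], [-19.82, 112.94], [-74.19, 73.91], [6.32, 146.72], [-59.91, 239.91], [6.04, 106.73], [-150.56, 150.56]. Speed limits (degrees/s): [127.2, 127.2, 172.46, 172.46, 180, 180, 180].

INTERFACE

Orientations are given as a 3x3 rotation matrix whose columns are the frame's x, y, z axes.
In Python, from workcell import env gives the robot as it stands.
- The arm moves only by the tool play_rows, never from a script. Its argument "commands" is a list of rows, each a list of 7 numbers: the shift along the tool's x, y, z scaled (see below), then the turn, a rotation vector about the tool's x, y, z scaled (see below), then the closure, from 0 (fully open) to 1 (shut). A call has 1 to 10 rows; each row is the pose to reach, as a shift and turn from the pose commanded when the call began, along the tool's axes at that moment; what a row does not reach only later rows make up. The controller multiplies each number of a shift by 1 m and each number of a turn by 45 degrees. A row lasts 1/8 s, in which the tool goes at most 62.5 mm and 10.7 degrees, less where a joint would pass 70% of its speed; a pose out of reach is approached as far as the arm can. A call with a number of a shift or a turn outside -1 to 1 is refused whole. A call with a gripper value outside its range is refused whole. The fingers move at their own pace and stop on an object; "squeeze" is the grip in N (left out, the last holds). Time passes only in rows, so rows that repeat a pose let the fingers close. It gives the time, the measured TCP pose, the force, the opening and the grip force at its end, in the units of the state.
- env.read_state(): the state, without advancing time (a new reading comes with each control period).
- env.snapshot(name): name is "scene" or "side" or "wrist"; returns (picture, depth): 480x640x3 uint8, red, green, blue; 480x640 float32, m along the optical axis (not along the pixel's ray), 0 where there is no reading.
- env.camera_params(name): a dict with "fx", "fy", "cx", "cy" (pixels), "rvec" (rotation vector, rad) and "tvec" (3), from world to camera coordinates, as OpenCV has them. Camera axes: x right, y down, z forward; pixel columns grow to the right and rows downward; lengths in m; the calibration is good to about 2 mm. A picture is of the moment at which its call begins: read the wrist's pose just before it. camera_params takes no time and is no camera call; for the wrist camera it gives the pose at the moment of the call.
- env.job_done(): hands the job in; it is judged then, once.
The state is a dict: "time_s": time; "qpos": joint angles; "joint_vel": joint speeds; "tau": joint torques, N m; "position": TCP position; "tool_rot": TCP orientation; "wrist_force": force on the tool from outside, world axes, zero at the start; "wrist_torque": the same for the moment, N m; "grip_width": finger opening in m; "finger_force": force on a finger pad.
Only numpy, scipy, OpenCV 4.12 (cv2) and the standard library are available. Lean on these libraries where they do the work, as an engineer would, in place of code of your own. Each camera call takes 0.05 s, during which the arm holds its last target. There are 200 camera calls.

TASK

Load both dark loaf tins into the leaning spring-loaded dispenser, open side up and one on top of the other: press each one down against the spring until both orange catches snap shut over its rim and it stays down when you let go. Leave everything else on the counter where it stands.

Things in the scene. Friction and masses are not known exactly. Their poses are not given: they have to be found in the camera images.
- tin_a: dark steel open loaf tin, 62 mm (own x) by 120 mm (own y), 32 mm tall, straight walls and floor 4 mm thick, inside 54 x 112 x 28 mm, about 0.11 to 0.22 kg; stands open side up on the counter; origin at centre of underside, z up. Can be gripped across its 62 mm width.
- tin_b: dark steel open loaf tin, 62 mm (own x) by 120 mm (own y), 32 mm tall, straight walls and floor 4 mm thick, inside 54 x 112 x 28 mm, about 0.11 to 0.22 kg; stands open side up on the counter; origin at centre of underside, z up. Identical to tin_a; the order of loading is free.
- dispenser: fixed dispenser: dark base plate 170 mm (x) by 160 mm (y), 10 mm thick, carrying an aluminium well that leans 25 degrees towards the robot (its mouth faces up and to the dispenser's -x). Origin at centre of the base's underside, z up. Overall about 165 mm tall.
- catch_level (a point): centre of the well at the level of the catches' flat undersides, 125 mm above the counter. z points out of the mouth along the well (25 degrees from vertical, leaning to the dispenser's -x); y is horizontal along the well's 125 mm length; x runs up the slope across its 67 mm width. A tin goes in with its z along this z and its 120 mm length along this y, 2.5 mm play each side
- well: the aluminium well itself, fixed to the dispenser; same origin and axes as catch_level. Its two ends (y) are walls; its long sides have guides only within 22 mm of each corner, the middle 89 mm being open all the way down, so fingers outside a tin's long walls may go down with it. Flared lead-ins end 20 mm above the catch level; floor 90 mm below it
- catch_l (a joint): orange spring catch in the middle of the well's +y end wall; 0 shut, grows to 0.010 m as it is pushed back. 26 mm wide, nose 12 mm tall reaching 7 mm inwards, sloped on top, flat below. A tin pushed down drives it back; it snaps over the rim once the tin's underside is a little more than 32 mm below the catch level. Pushing 6 mm further does no harm
- catch_r (a joint): the same catch in the -y end wall
- platform_top (a point): centre of the top of the blue spring-loaded platform (58 x 116 mm) in the well; same axes as catch_level
- platform (a joint): how far the platform has sunk along the well, m: 0 empty (platform top 3 mm below the catch level), about 0.029 with one tin under the catches, about 0.061 with two; hard stop at 0.078. Spring about 6 N at the top, rising by 60 N per m. Pressing a tin in past the catches takes some 6 to 15 N; its own weight is not enough.
- tart_a: round brass tartlet tin, 104 mm across, 24 mm tall; origin at centre of underside; bystander
- tart_b: a second round brass tartlet tin like tart_a; bystander
- saucer: white saucer, 116 mm across, 16 mm tall; origin at centre of underside; bystander
- salt: white shaker with steel cap, 44 mm across, 85 mm tall; origin at centre of underside; bystander
- pepper: dark wooden shaker with steel cap, 44 mm across, 85 mm tall; origin at centre of underside; bystander
There are look-alikes about, which are no part of the job. Leave any green or purple look-alike of the tin_a alone.

How it is judged:
By the outcome, as a careful person would: the job done as asked, in the order asked, and still so for the second after the job is handed in, with the robot touching nothing.
It also fails if it takes over 64 s, if anything falls off the work surface, if the arm or the gripper's body presses on something with over 40 N, if the wrist force passes 120 N, or if a joint passes its speed limit or range.

## Working session

There is one attempt and no reset: what is moved stays moved. The work goes in short steps, Python scripts to look and compute and a tool call to move; the robot and the scene stay as the last step left them, time stands still between calls to the robot, and variables do not carry over. Pictures are saved under pics/ and viewed, at most 10 in all, crops included, and the job is handed in when it is done.

Besides the shell and the picture viewer there is one more tool, called after "Request:" as name([rows], argument=value, ...), one row to a line, values as JSON. play_rows: Moves the arm, as the interface text tells. Shifts and turns lie within -1 to 1; 1 stands for 1 m of shift or 45 degrees of turn. Its arguments: {"type":"object","properties":{"commands":{"type":"array","items":{"type":"array","items":{"type":"number","minimum":-1,"maximum":1}}},"squeeze":{"type":"number"}},"required":["commands"]}

```bash
ls; mkdir -p pics; python3 - <<'E'
from workcell import env
import cv2,numpy as np
s=env.read_state();print({k:np.round(v,3).tolist() for k,v in s.items()},env.pinch_z)
for n in("scene","side"):
    p,d=env.snapshot(n);cv2.imwrite(f"pics/{n}0.png",p[:,:,::-1]);np.savez(f"{n}0.npz",p=p,d=d,**env.camera_params(n));print(n,env.camera_params(n))
E
```

```text
pics
{'time_s': 0.0, 'qpos': [58.859, 34.386, -0.145, 91.682, 0.103, 54.025, -4.573], 'joint_vel': [-0.029, -0.076, 0.0, 0.03, 0.115, -0.056, -0.043], 'tau': [0.001, -77.645, 1.566, -25.801, 0.013, 0.009, 0.0], 'position': [0.326, -0.647, 0.23], 'tool_rot': [[0.893, 0.45, -0.001], [0.45, -0.893, 0.001], [-0.0, -0.002, -1.0]], 'wrist_force': [-0.168, 0.091, -0.562], 'wrist_torque': [0.021, 0.015, -0.033], 'finger_force': 0.0, 'grip_width': 0.085} 0.0187
scene {'fx': 522.3373426269131, 'fy': 522.3373426269131, 'cx': 318.71435360865814, 'cy': 237.21230629245417, 'rvec': array([ 1.95047612,  1.64251364, -0.61254175]), 'tvec': array([-0.10346847, -0.32736402,  1.72177136])}
side {'fx': 519.3046267209223, 'fy': 519.3046267209223, 'cx': 315.26051123738904, 'cy': 240.2721821152794, 'rvec': array([ 0.99905768, -2.41889548,  1.1033546 ]), 'tvec': array([0.36369468, 0.30976463, 1.1627915 ])}
```

View pics/scene0.png

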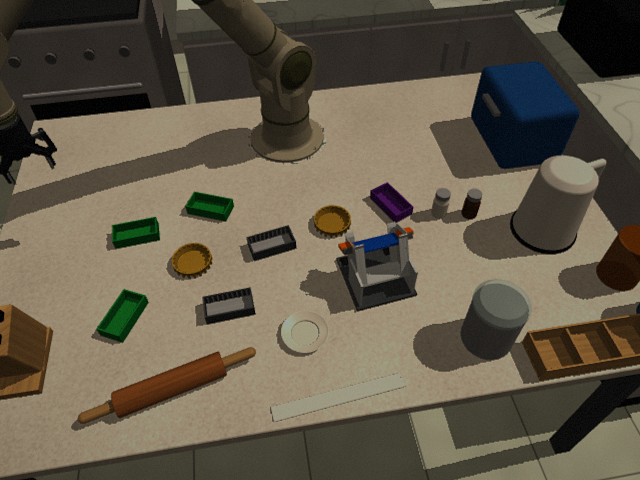

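View pics/side0.png

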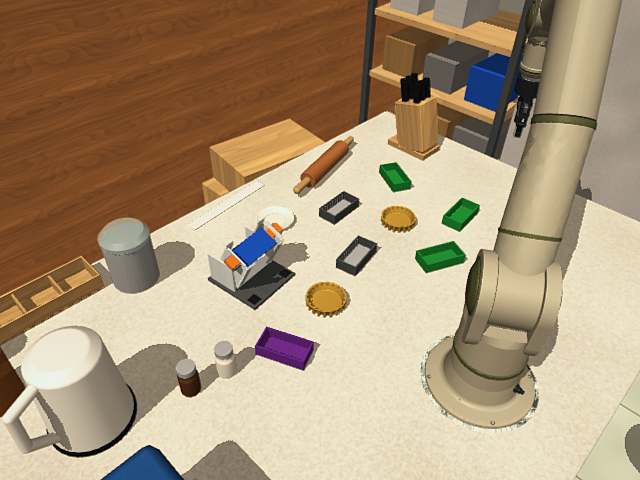

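The scene view shows the dark tins at about (271,243) and (229,305), and the dispenser with its blue platform at (380,243). In the side view the tins are at (357,254) and (339,207), and the platform is at (255,247).

```bash
cat > h.py <<'E'
import numpy as np,cv2
def cloud(f):
    z=np.load(f);d=z['d'];R=cv2.Rodrigues(z['rvec'])[0]
    v,u=np.mgrid[:480,:640];P=np.stack([(u-z['cx'])/z['fx']*d,(v-z['cy'])/z['fy']*d,d],-1)
    W=(P-z['tvec'])@R; W[d==0]=np.nan
    return z['p'],W
def pix(z,X):
    q,_=cv2.projectPoints(np.float64(X).reshape(-1,1,3),z['rvec'],z['tvec'],np.array([[z['fx'],0,z['cx']],[0,z['fy'],z['cy']],[0,0,1]]),None);return q[:,0]
E
python3 - <<'E'
from h import *
for n,tins,pl in(("scene",[(271,243),(229,305)],(380,243)),("side",[(357,254),(339,207)],(255,247))):
    p,W=cloud(n+"0.npz");hsv=cv2.cvtColor(p,cv2.COLOR_RGB2HSV)
    print(n,"table z",np.nanmedian(W[300:310,150:190,2]) if n=="scene" else np.nanmedian(W[300:320,400:420,2]))
    for u,v in tins:
        c=W[v,u]
        near=np.hypot(W[...,0]-c[0],W[...,1]-c[1])<.085
        for lo,hi in((.012,.045),(.024,.045)):
            m=near&(W[...,2]>lo)&(W[...,2]<hi)
            r=cv2.minAreaRect(W[m][:,:2].astype(np.float32)*1000)
            print(n,(u,v),"floor",np.round(c,3),m.sum(),"zp95",np.nanpercentile(W[m][:,2],95).round(4),np.round(r[0],1),np.round(r[1],1),round(r[2],1))
    c=W[pl[1],pl[0]];near=np.linalg.norm(W-c,axis=-1)<.13
    b=near&(hsv[...,0]>100)&(hsv[...,0]<125)&(hsv[...,1]>150)&(hsv[...,2]>60)
    Q=W[b];m=np.median(Q,0);Q=Q[np.linalg.norm(Q-m,axis=1)<.09]
    for _ in range(4):
        m=Q.mean(0);U,S,V=np.linalg.svd(Q-m,full_matrices=False);nn=V[2]*np.sign(V[2][2]);e=abs((Q-m)@nn);Q=Q[e<max(.003,2*np.median(e))] if _<3 else Q
    print("plat",len(Q),m.round(4),"n",nn.round(3),"tilt",np.degrees(np.arccos(nn[2])).round(1),"lean yaw",np.degrees(np.arctan2(-nn[1],-nn[0])).round(1),"long",V[0].round(3))
    yy=np.cross([0,0,1],-nn);yy/=np.linalg.norm(yy);xx=np.cross(yy,nn);
    r=cv2.minAreaRect(np.stack([(Q-m)@xx,(Q-m)@yy],1).astype(np.float32)*1000);print(r, "ctr",(m+xx*r[0][0]/1000+yy*r[0][1]/1000).round(4))
    o=near&(hsv[...,0]<15)&(hsv[...,1]>200)&(hsv[...,2]>120)
    k,l,st,ce=cv2.connectedComponentsWithStats(o.astype(np.uint8))
    for i in range(1,k):
        if st[i,4]>8: print("orange",ce[i].round(),st[i,4],np.nanmedian(W[l==i],0).round(4),np.nanmax(W[l==i],0).round(3),np.nanmin(W[l==i],0).round(3))
    # base plate: dark, z .004-.016
    bm=(np.hypot(W[...,0]-c[0],W[...,1]-c[1])<.16)&(W[...,2]>.005)&(W[...,2]<.016)&(p.max(-1)<90)
    r=cv2.minAreaRect(W[bm][:,:2].astype(np.float32)*1000);print("base",bm.sum(),r)
E
```

```text
scene table z 0.0001758676304696444
scene (271, 243) floor [ 0.442 -0.101  0.006] 586 zp95 0.0337 [ 450.4 -101.3] [ 70.1 120.4] 11.6
scene (271, 243) floor [ 0.442 -0.101  0.006] 339 zp95 0.0343 [ 450.4 -101.2] [ 70.1 120.1] 11.6
scene (229, 305) floor [ 0.62  -0.226  0.003] 659 zp95 0.0345 [ 631.1 -226. ] [ 67.9 119.8] 3.9
scene (229, 305) floor [ 0.62  -0.226  0.003] 380 zp95 0.0355 [ 631.1 -226. ] [ 67.9 119.7] 3.9
plat 397 [0.5813 0.154  0.1225] n [-0.422 -0.047  0.905] tilt 25.1 lean yaw 6.4 long [ 0.151 -0.988  0.019]
((0.2298603057861328, -1.0467491149902344), (64.5775146484375, 102.06684875488281), 4.738049507141113) ctr [0.5816 0.153  0.1226]
orange [408. 230.] 26 [0.5651 0.2344 0.1344] [0.575 0.242 0.139] [0.553 0.228 0.127]
orange [342. 245.] 30 [0.5847 0.0665 0.1332] [0.597 0.074 0.14 ] [0.574 0.059 0.128]
base 1675 ((565.576904296875, 120.06278991699219), (255.9934539794922, 203.38442993164062), 9.976256370544434)
side table z -0.00015329293469278665
side (357, 254) floor [ 0.459 -0.116  0.002] 488 zp95 0.0338 [448.1 -99.6] [ 65.8 128.9] 11.2
side (357, 254) floor [ 0.45
[... 164 characters left out ...]
e (339, 207) floor [ 0.638 -0.236  0.005] 236 zp95 0.0336 [ 628.7 -223.6] [ 68.2 127.6] 3.1
plat 648 [0.5796 0.1514 0.1217] n [-0.419 -0.062  0.906] tilt 25.1 lean yaw 8.5 long [-0.14   0.99   0.003]
((0.2000446319580078, -1.0194206237792969), (110.52832794189453, 57.73990249633789), 88.63148498535156) ctr [0.5799 0.1504 0.1218]
orange [277. 227.] 48 [0.585  0.0684 0.1342] [0.6   0.076 0.14 ] [0.574 0.058 0.127]
orange [270. 233.] 40 [0.5844 0.0925 0.13  ] [0.602 0.097 0.138] [0.572 0.089 0.122]
orange [232. 262.] 112 [0.5644 0.2323 0.1335] [0.58  0.245 0.142] [0.55  0.217 0.123]
base 1468 ((596.8579711914062, 154.43392944335938), (173.09011840820312, 163.19342041015625), 6.8170695304870605)
```

```bash
cat >> h.py <<'E'
from scipy.spatial.transform import Rotation as Ro
def down(a): c,s=np.cos(np.radians(a)),np.sin(np.radians(a)); return np.array([[-s,c,0],[c,s,0],[0,0,-1]])
def well(a,t=25):
    c,s=np.cos(np.radians(a)),np.sin(np.radians(a)); ct,st=np.cos(np.radians(t)),np.sin(np.radians(t))
    return np.array([[-s,c*ct,c*st],[c,s*ct,s*st],[0,st,-ct]])   # tool axes: x=well y, y=well x, z=-well z
def go(P,R):
    from workcell import env
    s=env.read_state();R0=np.array(s['tool_rot'])
    sh=R0.T@(np.array(P)-s['position']);tu=Ro.from_matrix(R0.T@R).as_rotvec(degrees=True)/45
    print("t",round(s['time_s'],2),"row",np.round(np.r_[sh,tu],4).tolist(),"F",np.round(s['wrist_force'],1),"w",round(s['grip_width'],4))
E
python3 -c "
from h import *
go([.45,-.1,.25],down(11.5))"
```

```text
t 0.1 row [0.3569, -0.4328, -0.0189, -0.0016, -0.001, -1.6612] F [ 0.3 -0.1  0.5] w 0.0852
```

Request:
play_rows([
  [0.357,-0.433,-0.019,-0.002,-0.001,-1.661,0],
  [0.357,-0.433,-0.019,-0.002,-0.001,-1.661,0],
  [0.357,-0.433,-0.019,-0.002,-0.001,-1.661,0],
  [0.357,-0.433,-0.019,-0.002,-0.001,-1.661,0],
  [0.357,-0.433,-0.019,-0.002,-0.001,-1.661,0],
  [0.357,-0.433,-0.019,-0.002,-0.001,-1.661,0],
  [0.357,-0.433,-0.019,-0.002,-0.001,-1.661,0],
  [0.357,-0.433,-0.019,-0.002,-0.001,-1.661,0],
  [0.357,-0.433,-0.019,-0.002,-0.001,-1.661,0],
  [0.357,-0.433,-0.019,-0.002,-0.001,-1.661,0],
])

```text
play_rows: Invalid argument: commands='[[0.357,-0.433,-0.019,-0.002,-0.001,-1.661,0],[0.357,-0.433,-0.019,-0.002,-0.001,-1.661,0],[0.357,-0.433,-0.019,-0.002,-0.001,-1.661,0],[0.357,-0.433,-0.019,-0.002,-0.001,-1.661,0],[0.357,-0.433,-0.0...(453 chars total, truncated) does not match type={"type": "array", "items": {"type": "array", "items": {"type": "number", "minimum": -1, "maximum": 1}}}
```

Request:
play_rows([
  [0,0,0,0,0,0,0],
  [0,0,0,0,0,0,0],
])

```text
time_s: 0.35
position: [0.3262, -0.6474, 0.2311]
tool_rot: [[0.893, 0.45, -0.0], [0.45, -0.893, 0.0], [-0.0, -0.0, -1.0]]
wrist_force: [0.0, -0.6, 0.4]
grip_width: 0.0854
finger_force: 0.0
```

```bash
python3 - <<'E'
from h import *
from workcell import env
c=env.camera_params("wrist");p,d=env.snapshot("wrist")
np.savez("w1.npz",p=p,d=d,**c);cv2.imwrite("pics/w1.png",p[:,:,::-1])
go([.45,-.1,.25],down(11.5));print(env.read_state()['position'])
E
```

```text
t 0.4 row [0.3569, -0.4331, -0.0188, -0.0003, -0.0001, -1.6611] F [ 0.2 -0.4 -0.5] w 0.085
[ 0.32627237 -0.64735411  0.23114319]
```

View pics/w1.png

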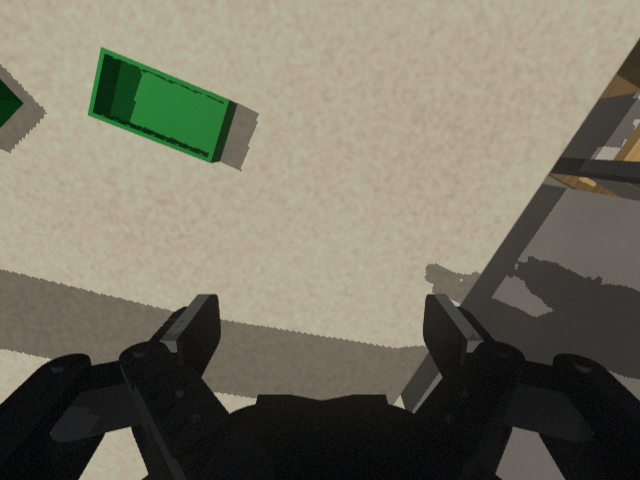

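The first call was refused because one turn exceeded 1. The wrist view shows only a green look-alike at (165,105) and the open fingers at the bottom of the picture. I'll split the move in two.

Request:
play_rows([
  [0.357,-0.433,-0.019,0,0,-1,0],
  [0.357,-0.433,-0.019,0,0,-1,0],
  [0.357,-0.433,-0.019,0,0,-1,0],
  [0.357,-0.433,-0.019,0,0,-1,0],
  [0.357,-0.433,-0.019,0,0,-1,0],
  [0.357,-0.433,-0.019,0,0,-1,0],
  [0.357,-0.433,-0.019,0,0,-1,0],
  [0.357,-0.433,-0.019,0,0,-1,0],
  [0.357,-0.433,-0.019,0,0,-1,0],
])

```text
time_s: 1.52
position: [0.4506, -0.0982, 0.2507]
tool_rot: [[0.313, 0.95, 0.001], [0.95, -0.313, -0.0], [0.0, 0.001, -1.0]]
wrist_force: [1.4, -0.6, 0.4]
grip_width: 0.0853
finger_force: 0.0
```

Request:
play_rows([
  [0,0,0,0,0,-0.661,0],
  [0,0,0,0,0,-0.661,0],
  [0,0,0,0,0,-0.661,0],
  [0,0,0,0,0,-0.661,0],
])

```text
time_s: 2.02
position: [0.4502, -0.1002, 0.2504]
tool_rot: [[-0.198, 0.98, 0.0], [0.98, 0.198, 0.0], [-0.0, 0.0, -1.0]]
wrist_force: [-0.4, -0.1, -0.2]
grip_width: 0.0853
finger_force: 0.0
```

```bash
cat >> h.py <<'E'
def wsnap(k):
    from workcell import env
    c=env.camera_params("wrist");p,d=env.snapshot("wrist")
    np.savez(f"w{k}.npz",p=p,d=d,**c);cv2.imwrite(f"pics/w{k}.png",p[:,:,::-1])
E
python3 - <<'E'
from h import *
from workcell import env
wsnap(2)
go([.45,-.1,.25],down(11.5));s=env.read_state();print(s['position'],s['qpos'])
z=np.load("w2.npz");print("cam",-cv2.Rodrigues(z['rvec'])[0].T@z['tvec'])
p,W=cloud("w2.npz");
m=(np.hypot(W[...,0]-.45,W[...,1]+.1)<.085)&(W[...,2]>.026)&(W[...,2]<.04);print(m.sum())
if m.sum()>50: print(cv2.minAreaRect(W[m][:,:2].astype(np.float32)*1000),W[m][:,2].mean())
E
```

```text
t 2.08 row [0.0003, -0.0001, 0.0004, 0.0002, 0.0001, -0.0046] F [-0.   0.7 -0.6] w 0.0854
[ 0.45019264 -0.10026799  0.25035746] [ 26.53977926  16.51037023 -26.34533314 122.6309869   10.66110482
  42.98177357   4.59218594]
cam [ 0.43630232 -0.03270431  0.39275554]
1402
((449.94671630859375, -97.72224426269531), (62.06614303588867, 119.32074737548828), 11.518181800842285) 0.031191298319788563
```

View pics/w2.png

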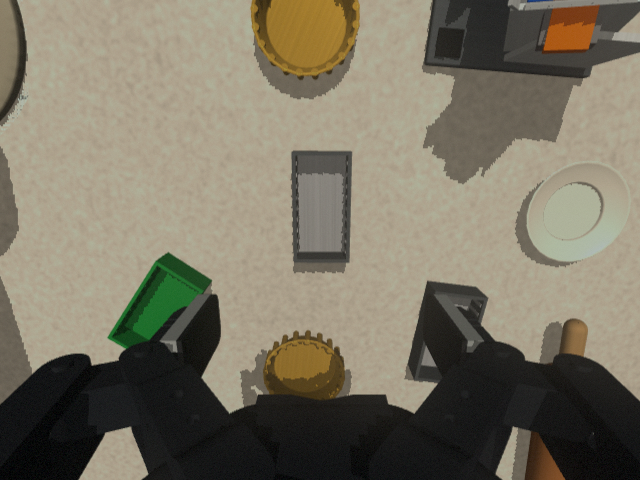

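The wrist view shows the dark tin centred at (322,206), measuring 62 x 119 mm at rim height 31 mm. That matches tin_a, centred at (0.450,-0.098) with yaw 11.5. Next I'll look straight down the well.

```bash
python3 -c "
from h import *
go([.503,.071,.306],well(7))"
```

```text
t 2.08 row [0.1576, 0.0853, -0.0556, -0.5551, -0.0208, 0.0938] F [-0.   0.7 -0.6] w 0.0854
```

Request:
play_rows([
  [0.158,0.085,-0.056,-0.555,-0.021,0.094,0],
  [0.158,0.085,-0.056,-0.555,-0.021,0.094,0],
  [0.158,0.085,-0.056,-0.555,-0.021,0.094,0],
  [0.158,0.085,-0.056,-0.555,-0.021,0.094,0],
  [0.158,0.085,-0.056,-0.555,-0.021,0.094,0],
  [0.158,0.085,-0.056,-0.555,-0.021,0.094,0],
])

```text
time_s: 2.82
position: [0.5018, 0.0699, 0.3057]
tool_rot: [[-0.122, 0.9, 0.418], [0.993, 0.111, 0.051], [-0.0, 0.421, -0.907]]
wrist_force: [0.6, -0.4, -1.2]
grip_width: 0.085
finger_force: 0.0
```

```bash
python3 - <<'E'
from h import *
from workcell import env
wsnap(3)
go([.503,.071,.306],well(7));s=env.read_state();print(s['position'],s['qpos'].round(1) if hasattr(s['qpos'],'round') else s['qpos'])
z=np.load("w3.npz");p,W=cloud("w3.npz");hsv=cv2.cvtColor(p,cv2.COLOR_RGB2HSV)
b=(hsv[...,0]>100)&(hsv[...,0]<125)&(hsv[...,1]>150)&(hsv[...,2]>60)
b=cv2.erode(b.astype(np.uint8),np.ones((3,3)))>0
n,l,st,ce=cv2.connectedComponentsWithStats(b.astype(np.uint8));i=1+np.argmax(st[1:,4]);Q=W[l==i];Q=Q[~np.isnan(Q[:,0])]
m=np.median(Q,0);V=np.linalg.svd(Q-Q.mean(0),full_matrices=False)[2];nn=V[2]*np.sign(V[2][2]);print("blue",st[i],Q.mean(0).round(4),"n",nn.round(3),"tilt",np.degrees(np.arccos(nn[2])),"yaw",np.degrees(np.arctan2(-nn[1],-nn[0])),"long",V[0].round(3))
R=well(7);L=(Q-Q.mean(0))@R
r=cv2.minAreaRect(L[:,:2].astype(np.float32)*1000);print(r);print("ctr",Q.mean(0)+R@np.r_[np.array(r[0])/1000,0])
o=((hsv[...,0]<15)&(hsv[...,1]>180)&(hsv[...,2]>120)).astype(np.uint8)
k,l,st,ce=cv2.connectedComponentsWithStats(o)
C=np.array([.579,.151,.125])
for i in range(1,k):
    if st[i,4]>150:
        q=(W[l==i]-C)@R*1000;q[:,2]*=-1;print("orange in well frame (y,x,z) mm",ce[i].round(),st[i,4],np.nanpercentile(q,[5,50,95],axis=0).round(1).tolist())
E
```

```text
t 2.88 row [0.0011, 0.0012, 0.0002, -0.0021, 0.0003, -0.0002] F [ 0.3 -0.6 -0.6] w 0.0856
[0.50196878 0.06979281 0.30571285] [  4.9   7.  -24.2 130.5  23.1  20.1 -31.8]
blue [ 295   77   58  121 6469] [0.5797 0.1541 0.1218] n [-0.421 -0.055  0.906] tilt 25.098314871048416 yaw 7.419202190335794 long [ 0.159 -0.987  0.014]
((-0.8355674743652344, 0.6123046875), (54.755638122558594, 111.86148071289062), 89.71873474121094)
ctr [0.58033311 0.1533682  0.12205131]
orange in well frame (y,x,z) mm [324.  41.] 769 [[75.5, -11.4, 8.5], [84.6, -0.1, 9.8], [93.6, 11.9, 11.0]]
orange in well frame (y,x,z) mm [324. 202.] 207 [[-59.4, -10.5, 2.3], [-56.6, 0.4, 6.7], [-53.7, 12.2, 10.9]]
orange in well frame (y,x,z) mm [324. 225.] 486 [[-88.7, -10.6, 8.2], [-79.8, 0.4, 9.4], [-71.0, 12.3, 10.5]]
```

View pics/w3.png

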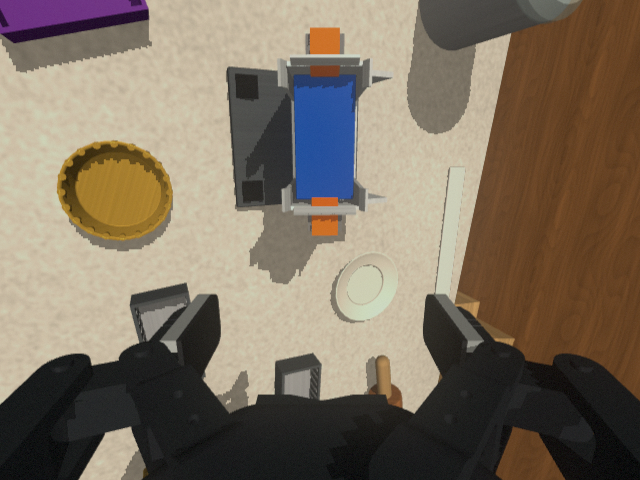

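The well view shows the blue platform centred at (325,137) and the orange catches at (324,41) and (324,202/225). Both agree: catch level at (0.579,0.1534,0.125), yaw 7, tilt 25. Now tin A.

```bash
python3 -c "
from h import *
go([.450,-.098,.10],down(11.5))"
```

```text
t 2.88 row [-0.1602, -0.1519, 0.1563, 0.5531, 0.022, -0.0986] F [ 0.3 -0.6 -0.6] w 0.0856
```

Request:
play_rows([
  [-0.16,-0.152,0.156,0.553,0.022,-0.099,0],
  [-0.16,-0.152,0.156,0.553,0.022,-0.099,0],
  [-0.16,-0.152,0.156,0.553,0.022,-0.099,0],
  [-0.16,-0.152,0.156,0.553,0.022,-0.099,0],
  [-0.16,-0.152,0.156,0.553,0.022,-0.099,0],
  [-0.16,-0.152,0.156,0.553,0.022,-0.099,0],
])

```text
time_s: 3.62
position: [0.4492, -0.0981, 0.0992]
tool_rot: [[-0.198, 0.98, -0.002], [0.98, 0.198, 0.001], [0.001, -0.002, -1.0]]
wrist_force: [0.0, 0.9, 0.5]
grip_width: 0.0853
finger_force: 0.0
```

```bash
python3 -c "
from h import *
go([.450,-.098,.003],down(11.5))"
```

```text
t 3.62 row [-0.0001, 0.001, 0.0962, -0.0029, -0.0013, -0.0012] F [0.  0.9 0.5] w 0.0853
```

Request:
play_rows([
  [0,0.001,0.05,-0.003,-0.001,0,0],
  [0,0.001,0.08,-0.003,-0.001,0,0],
  [0,0.001,0.096,-0.003,-0.001,0,0],
  [0,0.001,0.096,-0.003,-0.001,0,0],
  [0,0.001,0.096,-0.003,-0.001,0,1],
  [0,0.001,0.096,-0.003,-0.001,0,1],
  [0,0.001,0.096,-0.003,-0.001,0,1],
  [0,0.001,0.096,-0.003,-0.001,0,1],
  [0,0.001,0.096,-0.003,-0.001,0,1],
  [0,0.001,0.096,-0.003,-0.001,0,1],
], squeeze=60)

```text
time_s: 4.88
position: [0.4524, -0.096, 0.006]
tool_rot: [[-0.203, 0.979, 0.006], [0.979, 0.203, -0.0], [-0.002, 0.006, -1.0]]
wrist_force: [-1.4, 1.2, 5.7]
grip_width: 0.0607
finger_force: 65.0
```

```bash
python3 -c "
from h import *
C=np.array([.579,.1534,.125]);R=well(7);n=-R[:,2]
go([.450,-.098,.2],down(11.5))
print('hover',C+n*.09)"
```

```text
t 4.88 row [-0.0017, -0.0016, -0.194, 0.0077, 0.0019, 0.0041] F [-1.4  1.2  5.7] w 0.0607
hover [0.54124787 0.14876462 0.2065677 ]
```

Request:
play_rows([
  [0,0,-0.02,0,0,0,1],
  [0,0,-0.05,0,0,0,1],
  [0,0,-0.1,0,0,0,1],
  [0,0,-0.15,0,0,0,1],
  [0,0,-0.2,0,0,0,1],
  [0,0,-0.2,0,0,0,1],
  [0,0,-0.2,0,0,0,1],
])

```text
time_s: 5.75
position: [0.4505, -0.0962, 0.2048]
tool_rot: [[-0.202, 0.979, 0.004], [0.979, 0.202, -0.001], [-0.001, 0.004, -1.0]]
wrist_force: [-0.6, -1.4, -1.7]
grip_width: 0.0612
finger_force: 66.4
```

```bash
python3 - <<'E'
from h import *
from workcell import env
s=env.read_state();wsnap(4)
p,W=cloud("w4.npz");R=np.array(s['tool_rot']);L=(W-s['position'])@R*1000
print(s['position'],R.round(3).tolist())
# profile in tool frame: points along centre line near tin
m=(abs(L[...,1])<40)&(L[...,2]>-45)&(L[...,2]<25)&(abs(L[...,0])<75);Q=L[m]
print(m.sum(),np.percentile(Q,[1,50,99],axis=0).round(1).tolist())
for x in range(-10,70,5):
    q=Q[(abs(Q[:,0]-x)<2.5)]
    if len(q)>5: print(x,len(q),"z top",np.percentile(q[:,2],[3,50,97]).round(1),"y",np.percentile(q[:,1],[2,98]).round(1))
E
```

```text
[ 0.45046717 -0.09623545  0.20476782] [[-0.202, 0.979, 0.004], [0.979, 0.202, -0.001], [-0.001, 0.004, -1.0]]
40927 [[-50.1, -33.9, -42.4], [11.6, -0.1, 1.3], [58.2, 33.9, 3.1]]
-10 1839 z top [-32.2   1.4   2.9] y [-30.4  30.4]
-5 1764 z top [-37.4   1.5   2.9] y [-30.5  30.5]
0 2142 z top [-41.2   1.    2.8] y [-30.5  30.6]
5 2191 z top [-43.1   1.1   2.8] y [-31.9  31.8]
10 3735 z top [-42.9 -23.3   2.6] y [-36.6  36.6]
15 1886 z top [-26.3   1.5   2.9] y [-30.1  30.2]
20 1785 z top [-26.1   1.5   2.8] y [-30.   29.9]
25 2047 z top [-26.2   1.4   2.8] y [-29.9  29.8]
30 1929 z top [-26.2   1.5   2.9] y [-30.  30.]
35 2154 z top [-26.2   1.3   2.8] y [-29.8  29.8]
40 2135 z top [-26.3   1.4   2.9] y [-30.   29.9]
45 2171 z top [-26.3   1.4   2.8] y [-29.9  29.8]
50 1660 z top [-26.4   0.8   2.8] y [-30.2  30.2]
55 1981 z top [-26.9 -25.7 -24.4] y [-30.2  30.1]
60 1512 z top [-26.4 -17.2   1.9] y [-29.8  29.6]
```

View pics/w4.png

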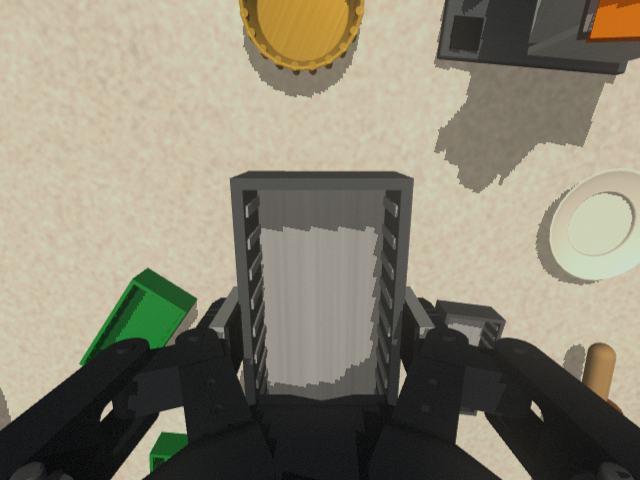

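The tin is held level, its rim 26 mm behind the TCP, so the underside is 6 mm beyond it. In the image it spans columns 232-413 and is square to the tool. Next I need its end position in the tool frame, then the approach row.

```bash
python3 - <<'E'
from h import *
from workcell import env
s=env.read_state()
p,W=cloud("w4.npz");R=np.array(s['tool_rot']);L=(W-s['position'])@R*1000
m=(abs(L[...,1])<25)&(L[...,2]>-30)&(L[...,2]<-22)&(L[...,0]>45)&(L[...,0]<75);Q=L[m]
print("end wall rim x",np.percentile(Q[:,0],[1,5,50,95,99]).round(1))
for lo,hi in((-25,-15),(15,25)):
    q=Q[(Q[:,1]>lo)&(Q[:,1]<hi)];print(np.percentile(q[:,0],[3,97]).round(1))
C=np.array([.579,.1534,.125]);Rw=well(7);n=-Rw[:,2]
dx=-.0015
for h in(.06,):
    go(C+n*(h+.006)-Rw[:,0]*dx,Rw)   # tin underside h above catch level
E
```

```text
end wall rim x [53.9 54.1 56.1 57.9 58. ]
[54.  57.9]
[54. 58.]
t 5.8 row [0.222, 0.149, 0.0195, -0.5517, -0.022, 0.1028] F [-0.4  0.1 -2.4] w 0.0606
```

```bash
python3 - <<'E'
from h import *
C=np.array([.579,.1534,.125]);Rw=well(7);n=-Rw[:,2]
go(C+n*(.1+.006)+Rw[:,0]*.002,Rw)
E
```

```text
t 5.8 row [0.2238, 0.1323, -0.0168, -0.5517, -0.022, 0.1028] F [-0.4  0.1 -2.4] w 0.0606
```

Request:
play_rows([
  [0.06,0.04,-0.05,-0.2,-0.007,0.04,1],
  [0.11,0.07,-0.05,-0.4,-0.015,0.08,1],
  [0.15,0.1,-0.04,-0.552,-0.022,0.103,1],
  [0.19,0.12,-0.03,-0.552,-0.022,0.103,1],
  [0.224,0.132,-0.017,-0.552,-0.022,0.103,1],
  [0.224,0.132,-0.017,-0.552,-0.022,0.103,1],
  [0.224,0.132,-0.017,-0.552,-0.022,0.103,1],
  [0.224,0.132,-0.017,-0.552,-0.022,0.103,1],
])

```text
time_s: 6.8
position: [0.5336, 0.1505, 0.2204]
tool_rot: [[-0.124, 0.9, 0.418], [0.992, 0.113, 0.051], [-0.001, 0.421, -0.907]]
wrist_force: [-0.2, -0.8, -2.7]
grip_width: 0.0608
finger_force: 66.3
```

```bash
python3 - <<'E'
from h import *
C=np.array([.579,.1534,.125]);Rw=well(7);n=-Rw[:,2]
go(C+n*(.1+.006)+Rw[:,0]*.002,Rw)
go(C+n*(.03+.006)+Rw[:,0]*.002,Rw)
E
```

```text
t 6.8 row [-0.0006, 0.0009, -0.0003, -0.0024, 0.0007, 0.0031] F [-0.2 -0.8 -2.7] w 0.0608
t 6.8 row [-0.0006, 0.001, 0.0697, -0.0024, 0.0007, 0.0031] F [-0.2 -0.8 -2.7] w 0.0608
```

Request:
play_rows([
  [-0.001,0.001,0.04,-0.002,0,0.003,1],
  [-0.001,0.001,0.07,-0.002,0,0.003,1],
  [-0.001,0.001,0.08,-0.002,0,0.003,1],
  [-0.001,0.001,0.09,-0.002,0,0.003,1],
  [-0.001,0.001,0.095,-0.002,0,0.003,1],
  [-0.001,0.001,0.095,-0.002,0,0.003,1],
], squeeze=100)

```text
time_s: 7.55
position: [0.5755, 0.1527, 0.1361]
tool_rot: [[-0.118, 0.899, 0.421], [0.993, 0.106, 0.051], [0.001, 0.424, -0.906]]
wrist_force: [-0.3, 1.4, -1.8]
grip_width: 0.0599
finger_force: 112.2
```

```bash
python3 - <<'E'
from h import *
C=np.array([.579,.1534,.125]);Rw=well(7);n=-Rw[:,2]
go(C+n*(.005+.006)+Rw[:,0]*.002,Rw)
go(C+n*(-.036+.006)+Rw[:,0]*.002,Rw)
E
```

```text
t 7.55 row [0.0023, -0.0015, 0.0006, 0.002, 0.0013, -0.0053] F [-0.3  1.4 -1.8] w 0.0599
t 7.55 row [0.0023, -0.0015, 0.0416, 0.002, 0.0013, -0.0053] F [-0.3  1.4 -1.8] w 0.0599
```

Request:
play_rows([
  [0.001,-0.001,0.008,0.002,0,-0.003,1],
  [0.001,-0.001,0.016,0.002,0,-0.003,1],
  [0.001,-0.001,0.024,0.002,0,-0.003,1],
  [0.001,-0.001,0.032,0.002,0,-0.003,1],
  [0.001,-0.001,0.036,0.002,0,-0.003,1],
  [0.001,-0.001,0.039,0.002,0,-0.003,1],
  [0.001,-0.001,0.042,0.002,0,-0.003,1],
  [0.001,-0.001,0.042,0.002,0,-0.003,1],
])

```text
time_s: 8.55
position: [0.5929, 0.157, 0.0979]
tool_rot: [[-0.121, 0.899, 0.421], [0.993, 0.11, 0.051], [-0.001, 0.424, -0.905]]
wrist_force: [-2.3, -2.2, 5.6]
grip_width: 0.0598
finger_force: 112.9
```

```bash
python3 - <<'E'
from h import *
C=np.array([.579,.1534,.125]);Rw=well(7);n=-Rw[:,2]
go(C+n*(-.036+.006)+Rw[:,0]*.002,Rw)
from workcell import env
s=env.read_state();wsnap(5)
print("F along n",np.dot(s['wrist_force'],n),"underside",np.dot(np.array(s['position'])-C,n)*1000-6)
p,W=cloud("w5.npz");L=(W-C)@Rw*1000;L[...,2]*=-1;hsv=cv2.cvtColor(p,cv2.COLOR_RGB2HSV)
o=((hsv[...,0]<15)&(hsv[...,1]>180)&(hsv[...,2]>100)).astype(np.uint8)
k,l,st,ce=cv2.connectedComponentsWithStats(o)
for i in range(1,k):
    if st[i,4]>100:print(ce[i],st[i,4],np.nanpercentile(L[l==i],[2,50,98],axis=0).round(1).tolist())
E
```

```text
t 8.55 row [0.0001, -0.0015, -0.0006, 0.0026, 0.001, -0.0002] F [-2.3 -2.2  5.6] w 0.0598
F along n 6.128140091082437 underside -36.611098453459135
[290.49509804  69.56372549] 204 [[88.5, -12.9, 8.7], [90.3, -6.8, 10.0], [91.8, -1.9, 11.4]]
[345.00751503 119.19088176] 1996 [[69.5, -1.8, 8.6], [76.1, 8.8, 9.9], [90.8, 12.5, 11.2]]
[315.48188653 185.07518797] 1463 [[55.4, -12.6, 1.5], [58.9, -0.8, 6.8], [61.7, 12.0, 11.6]]
```

View pics/w5.png

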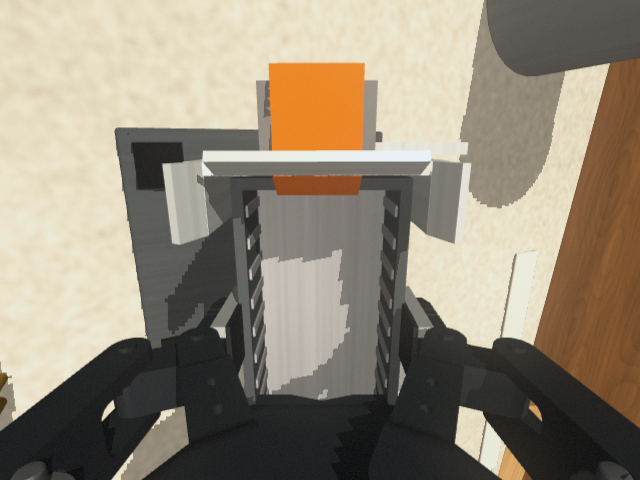

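The catch at (318,185) lies over the tin's rim, its nose at y=55.4 mm, which is where it sits when shut. I'll press 1 mm more, then release and retreat along the well.

Request:
play_rows([
  [0,-0.001,0.001,0,0,0,1],
  [0,-0.001,0.001,0,0,0,1],
  [0,-0.001,0,0,0,0,0],
  [0,-0.001,0,0,0,0,0],
  [0,-0.001,0,0,0,0,0],
  [0,-0.001,-0.04,0,0,0,0],
  [0,-0.001,-0.09,0,0,0,0],
  [-0.03,-0.001,-0.14,0,0,0,0],
  [-0.072,-0.001,-0.17,0,0,0,0],
  [-0.072,-0.001,-0.17,0,0,0,0],
])

```text
time_s: 9.85
position: [0.5373, 0.0906, 0.2356]
tool_rot: [[-0.118, 0.898, 0.423], [0.993, 0.108, 0.047], [-0.003, 0.425, -0.905]]
wrist_force: [0.3, -0.4, -0.3]
grip_width: 0.0854
finger_force: 0.0
```

```bash
cat >> h.py <<'E'
C=np.array([.579,.1534,.125]);Rw=well(7);n=-Rw[:,2]
def check(k):
    wsnap(k);p,W=cloud(f"w{k}.npz");L=(W-C)@Rw*1000;L[...,2]*=-1;hsv=cv2.cvtColor(p,cv2.COLOR_RGB2HSV)
    o=((hsv[...,0]<15)&(hsv[...,1]>180)&(hsv[...,2]>100)).astype(np.uint8)
    kk,l,st,ce=cv2.connectedComponentsWithStats(o)
    for i in range(1,kk):
        if st[i,4]>100:print("orange",ce[i].round(),st[i,4],np.nanpercentile(L[l==i],[2,50,98],axis=0).round(1).tolist())
    for y in range(-60,61,6):
        q=L[(abs(L[...,0]-y)<3)&(abs(L[...,1])<33)&(abs(L[...,2])<40)]
        if len(q)>5:print(y,len(q),"z",np.percentile(q[:,2],[5,50,90,97]).round(1),"x",np.percentile(q[q[:,2]>-6][:,1],[2,98]).round(1) if (q[:,2]>-6).sum()>5 else '')
E
python3 - <<'E'
from h import *
check(6);go([.630,-.225,.25],down(4))
E
```

```text
orange [317.  32.] 1353 [[72.3, -12.4, 8.4], [82.1, -0.1, 9.9], [91.7, 12.3, 11.5]]
orange [317.  72.] 480 [[55.7, -12.2, 1.2], [58.8, -0.2, 6.0], [61.7, 12.1, 11.4]]
orange [318. 238.] 394 [[-61.9, -12.2, 1.1], [-58.8, 0.0, 6.3], [-55.5, 12.4, 11.2]]
orange [319. 268.] 730 [[-92.1, -11.8, 8.2], [-82.8, 0.7, 9.5], [-73.6, 12.5, 10.9]]
-60 893 z [-7.5  5.1 10.6 11.5] x [-31.5  31.4]
-54 1103 z [-28.5 -14.3   0.8   3.1] x [-28.6  31.1]
-48 562 z [-28.9 -27.6  -0.7   0.3] x [-29.9  31.5]
-42 558 z [-29.  -27.6  -0.7   0.1] x [-29.8  31.4]
-36 561 z [-28.8 -27.5  -0.9   0.2] x [-29.5  32. ]
-30 577 z [-28.9 -27.6  -0.8   0.4] x [-29.4  31.9]
-24 579 z [-28.9 -27.5  -0.5   0.3] x [-29.9  31.7]
-18 582 z [-28.8 -27.5  -0.6   0.1] x [-29.7  31.5]
-12 586 z [-28.9 -27.5  -0.7   0.3] x [-29.4  31.8]
-6 658 z [-28.9 -27.5  -0.6   0.3] x [-29.9  31.9]
0 598 z [-28.9 -27.4  -0.6   0.4] x [-29.8  31.7]
6 660 z [-28.7 -27.4  -0.9   0.3] x [-29.6  31.6]
12 607 z [-28.8 -27.4  -0.4   0.3] x [-29.4  31.4]
18 679 z [-28.7 -27.4  -0.7   0.2] x [-29.9  32. ]
24 690 z [-28.7 -27.4  -0.4   0.6] x [-29.6  31.7]
30 692 z [-28.8 -27.3  -0.6   0.4] x [-29.4  31.6]
36 701 z [-28.7 -27.3  -0.6   0.5] x [-29.9  31.7]
42 706 z [-28.7 -27.4  -0.4   0.4] x [-29.7  32. ]
48 713 z [-28.8 -27.3  -0.5   0.5] x [-29.5  31.7]
54 1252 z [-28.5 -23.2   0.8   2.7] x [-29.7  31.4]
60 1141 z [-8.2  4.5 10.7 11.7] x [-30.1  31.2]
t 9.9 row [-0.318, 0.0561, 0.0156, 0.561, -0.0042, 0.0569] F [-1.8 -2.1  1.4] w 0.0854
```

View pics/w6.png

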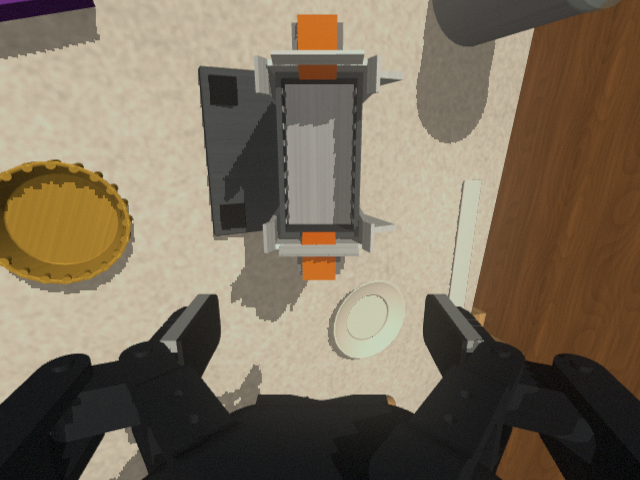

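Tin A is in: its rim is level at 0 mm and both catches sit at ±55.5 mm over it, at (317,72) and (318,238). Now tin B.

Request:
play_rows([
  [-0.318,0.056,0.016,0.561,-0.004,0.057,0],
  [-0.318,0.056,0.016,0.561,-0.004,0.057,0],
  [-0.318,0.056,0.016,0.561,-0.004,0.057,0],
  [-0.318,0.056,0.016,0.561,-0.004,0.057,0],
  [-0.318,0.056,0.016,0.561,-0.004,0.057,0],
  [-0.318,0.056,0.016,0.561,-0.004,0.057,0],
  [-0.318,0.056,0.016,0.561,-0.004,0.057,0],
  [-0.318,0.056,0.016,0.561,-0.004,0.057,0],
])

```text
time_s: 10.9
position: [0.6315, -0.2185, 0.2449]
tool_rot: [[-0.072, 0.997, -0.002], [0.997, 0.072, 0.004], [0.004, -0.001, -1.0]]
wrist_force: [0.9, 0.5, -0.1]
grip_width: 0.0853
finger_force: 0.0
```

```bash
python3 - <<'E'
from h import *
wsnap(7);p,W=cloud("w7.npz")
m=(np.hypot(W[...,0]-.63,W[...,1]+.225)<.085)&(W[...,2]>.026)&(W[...,2]<.04)
r=cv2.minAreaRect(W[m][:,:2].astype(np.float32)*1000);print(m.sum(),r,W[m][:,2].mean())
a=r[2] if r[1][0]<r[1][1] else r[2]-90
print(a)
go([r[0][0]/1000,r[0][1]/1000,.1],down(a))
E
```

```text
1455 ((631.20166015625, -223.07498168945312), (62.09415054321289, 120.01727294921875), 3.9009652137756348) 0.031098410360043856
3.9009652137756348
t 10.95 row [-0.006, -0.0006, 0.1452, -0.0013, -0.0055, 0.0065] F [-0.6  0.9  0.4] w 0.0854
```

Request:
play_rows([
  [0,0,0.05,0,0,0,0],
  [0,0,0.1,0,0,0,0],
  [0,0,0.145,0,0,0,0],
  [0,0,0.145,0,0,0,0],
  [0,0,0.145,0,0,0,0],
])

```text
time_s: 11.58
position: [0.6327, -0.2175, 0.1022]
tool_rot: [[-0.073, 0.997, 0.001], [0.997, 0.073, 0.004], [0.004, 0.001, -1.0]]
wrist_force: [0.3, -0.4, 0.4]
grip_width: 0.0853
finger_force: 0.0
```

```bash
python3 -c "
from h import *
go([.6312,-.2231,.006],down(3.9))"
```

```text
t 11.57 row [-0.0058, -0.002, 0.0962, 0.0015, -0.0045, 0.0067] F [ 0.3 -0.4  0.4] w 0.0853
```

Request:
play_rows([
  [-0.006,-0.002,0.04,0.002,-0.004,0.007,0],
  [-0.006,-0.002,0.075,0.002,-0.004,0.007,0],
  [-0.006,-0.002,0.095,0.002,-0.004,0.007,0],
  [-0.006,-0.002,0.095,0.002,-0.004,0.007,0],
  [-0.006,-0.002,0.095,0.002,-0.004,0.007,1],
  [-0.006,-0.002,0.095,0.002,-0.004,0.007,1],
  [-0.006,-0.002,0.095,0.002,-0.004,0.007,1],
  [-0.006,-0.002,0.095,0.002,-0.004,0.007,1],
  [-0.006,-0.002,0.095,0.002,-0.004,0.007,1],
  [-0.006,-0.002,0.095,0.002,-0.004,0.007,1],
])

```text
time_s: 12.82
position: [0.6313, -0.2245, 0.0078]
tool_rot: [[-0.066, 0.998, 0.001], [0.998, 0.066, -0.0], [-0.0, 0.001, -1.0]]
wrist_force: [-0.6, 0.9, 7.6]
grip_width: 0.0598
finger_force: 109.2
```

Request:
play_rows([
  [0,0,-0.02,0,0,0,1],
  [0,0,-0.05,0,0,0,1],
  [0,0,-0.1,0,0,0,1],
  [0,0,-0.15,0,0,0,1],
  [0,0,-0.2,0,0,0,1],
  [0,0,-0.24,0,0,0,1],
  [0,0,-0.24,0,0,0,1],
  [0,0,-0.24,0,0,0,1],
])

```text
time_s: 13.82
position: [0.6298, -0.2246, 0.2458]
tool_rot: [[-0.066, 0.998, -0.002], [0.998, 0.066, 0.0], [0.0, -0.002, -1.0]]
wrist_force: [0.4, -0.2, -2.1]
grip_width: 0.0601
finger_force: 108.6
```

```bash
cat >> h.py <<'E'
def held(k):
    from workcell import env
    s=env.read_state();wsnap(k);p,W=cloud(f"w{k}.npz");R=np.array(s['tool_rot']);L=(W-s['position'])@R*1000
    Q=L[(abs(L[...,1])<25)&(L[...,2]>-32)&(L[...,2]<-20)&(L[...,0]>45)&(L[...,0]<75)]
    print("end rim x",np.percentile(Q[:,0],[3,97]).round(1),"z",np.median(Q[:,2]).round(1))
    for lo,hi in((-25,-15),(15,25)):
        q=Q[(Q[:,1]>lo)&(Q[:,1]<hi)];print(np.percentile(q[:,0],[3,97]).round(1))
    for x in(15,45):
        q=L[(abs(L[...,0]-x)<3)&(abs(L[...,1])<15)&(abs(L[...,2])<40)];print("floor z at",x,np.median(q[:,2]).round(1))
    return Q
E
python3 - <<'E'
from h import *
held(8)
go(C+n*(.1+.006)+Rw[:,0]*.001,Rw)
E
```

```text
end rim x [57.4 61.3] z -23.8
[57.4 61.2]
[57.4 61.3]
floor z at 15 3.7
floor z at 45 3.7
t 13.88 row [0.3789, -0.0701, 0.0244, -0.56, 0.0143, -0.0702] F [ 0.7 -0.3 -1. ] w 0.06
```

Request:
play_rows([
  [0.06,-0.01,-0.01,-0.2,0.005,-0.025,1],
  [0.12,-0.02,-0.01,-0.4,0.01,-0.05,1],
  [0.18,-0.03,-0.01,-0.56,0.014,-0.07,1],
  [0.24,-0.045,-0.01,-0.56,0.014,-0.07,1],
  [0.3,-0.06,0.005,-0.56,0.014,-0.07,1],
  [0.35,-0.07,0.02,-0.56,0.014,-0.07,1],
  [0.377,-0.07,0.022,-0.56,0.014,-0.07,1],
  [0.377,-0.07,0.022,-0.56,0.014,-0.07,1],
  [0.377,-0.07,0.022,-0.56,0.014,-0.07,1],
  [0.377,-0.07,0.022,-0.56,0.014,-0.07,1],
])

```text
time_s: 15.12
position: [0.5351, 0.1466, 0.2231]
tool_rot: [[-0.122, 0.9, 0.419], [0.993, 0.111, 0.05], [-0.002, 0.422, -0.906]]
wrist_force: [-0.3, -1.4, -1.9]
grip_width: 0.06
finger_force: 109.0
```

```bash
python3 - <<'E'
from h import *
go(C+n*(.1+.008)-Rw[:,0]*.0013,Rw)
go(C+n*(.005+.008)-Rw[:,0]*.0013,Rw)
E
```

```text
t 15.12 row [0.0001, -0.0012, -0.0004, -0.0003, 0.0018, 0.0008] F [-0.3 -1.4 -1.9] w 0.06
t 15.12 row [0.0002, -0.0012, 0.0946, -0.0003, 0.0018, 0.0008] F [-0.3 -1.4 -1.9] w 0.06
```

Request:
play_rows([
  [0,-0.001,0.04,0,0.002,0.001,1],
  [0,-0.001,0.065,0,0.002,0.001,1],
  [0,-0.001,0.078,0,0.002,0.001,1],
  [0,-0.001,0.088,0,0.002,0.001,1],
  [0,-0.001,0.095,0,0.002,0.001,1],
  [0,-0.001,0.095,0,0.002,0.001,1],
], squeeze=120)

```text
time_s: 15.88
position: [0.5748, 0.1499, 0.137]
tool_rot: [[-0.119, 0.9, 0.42], [0.993, 0.107, 0.051], [0.001, 0.423, -0.906]]
wrist_force: [-0.2, 2.1, -1.9]
grip_width: 0.0597
finger_force: 134.6
```

```bash
python3 - <<'E'
from h import *
go(C+n*(-.036+.008)-Rw[:,0]*.0013,Rw)
E
```

```text
t 15.88 row [0.0017, -0.0009, 0.0408, 0.0, 0.0005, -0.0042] F [-0.2  2.1 -1.9] w 0.0597
```

Request:
play_rows([
  [0.001,-0.001,0.008,0,0,-0.003,1],
  [0.001,-0.001,0.016,0,0,-0.003,1],
  [0.001,-0.001,0.024,0,0,-0.003,1],
  [0.001,-0.001,0.032,0,0,-0.003,1],
  [0.001,-0.001,0.036,0,0,-0.003,1],
  [0.001,-0.001,0.04,0,0,-0.003,1],
  [0.001,-0.001,0.043,0,0,-0.003,1],
  [0.001,-0.001,0.043,0,0,-0.003,1],
  [0.001,-0.001,0.043,0,0,-0.003,1],
])

```text
time_s: 17.0
position: [0.5921, 0.1536, 0.0989]
tool_rot: [[-0.122, 0.898, 0.422], [0.993, 0.111, 0.051], [-0.001, 0.425, -0.905]]
wrist_force: [-2.5, -2.4, 5.3]
grip_width: 0.0597
finger_force: 135.2
```

```bash
python3 - <<'E'
from h import *
from workcell import env
s=env.read_state();print("F along n",np.dot(s['wrist_force'],n),"underside",np.dot(np.array(s['position'])-C,n)*1000-8)
go(C+n*(-.037+.008)-Rw[:,0]*.0013,Rw)
held(9)
p,W=cloud("w9.npz");L=(W-C)@Rw*1000;L[...,2]*=-1;hsv=cv2.cvtColor(p,cv2.COLOR_RGB2HSV)
o=((hsv[...,0]<15)&(hsv[...,1]>180)&(hsv[...,2]>100)).astype(np.uint8)
k,l,st,ce=cv2.connectedComponentsWithStats(o)
for i in range(1,k):
    if st[i,4]>100:print(ce[i],st[i,4],np.nanpercentile(L[l==i],[2,50,98],axis=0).round(1).tolist())
E
```

```text
F along n 6.004190144133881 underside -37.12430041716674
t 17.0 row [0.0001, -0.0008, -0.0001, 0.0034, 0.0015, 0.0008] F [-2.5 -2.4  5.3] w 0.0597
end rim x [56.9 61.3] z -24.2
[57.5 61.3]
[57.5 61.3]
floor z at 15 3.6
floor z at 45 3.5
[360.35193133  81.46351931] 233 [[79.2, 8.2, 8.6], [84.6, 11.5, 10.0], [88.4, 12.6, 11.3]]
[357.32515337 123.98466258] 326 [[69.9, 7.5, 8.6], [72.9, 10.9, 9.9], [77.8, 12.6, 11.1]]
[319.42160494 173.69506173] 1620 [[55.5, -12.6, 1.5], [58.9, 0.0, 7.0], [61.8, 12.2, 11.7]]
```

The visible catch is shut at 55.5 mm, the tin hasn't slipped, and its underside is at -37 mm. Releasing.

Request:
play_rows([
  [0,0,0.001,0,0,0,1],
  [0,0,0.001,0,0,0,1],
  [0,0,0,0,0,0,0],
  [0,0,0,0,0,0,0],
  [0,0,0,0,0,0,0],
  [0,0,-0.04,0,0,0,0],
  [0,0,-0.09,0,0,0,0],
  [-0.03,0,-0.14,0,0,0,0],
  [-0.072,0,-0.17,0,0,0,0],
  [-0.072,0,-0.17,0,0,0,0],
])

```text
time_s: 18.3
position: [0.5371, 0.0873, 0.2373]
tool_rot: [[-0.12, 0.898, 0.423], [0.993, 0.11, 0.049], [-0.003, 0.425, -0.905]]
wrist_force: [1.4, -0.9, 0.1]
grip_width: 0.0853
finger_force: 0.0
```

```bash
python3 - <<'E'
from h import *
check(10)
from workcell import env
p,d=env.snapshot("scene");cv2.imwrite("pics/scene1.png",p[:,:,::-1])
a=np.load("scene0.npz")['p'];m=(cv2.absdiff(a,p).max(-1)>60).astype(np.uint8);m=cv2.morphologyEx(m,cv2.MORPH_OPEN,np.ones((3,3)))
k,l,st,ce=cv2.connectedComponentsWithStats(m)
E
```

```text
orange [317.  28.] 1326 [[72.6, -12.6, 8.6], [82.1, -0.2, 10.0], [91.4, 12.3, 11.5]]
orange [317.  67.] 507 [[55.6, -12.2, 0.9], [58.9, -0.3, 6.4], [62.0, 11.9, 11.3]]
orange [318. 234.] 395 [[-62.2, -12.2, 1.2], [-58.9, 0.1, 6.5], [-55.6, 12.6, 11.8]]
orange [318. 264.] 704 [[-91.6, -11.7, 8.3], [-82.7, 0.1, 9.5], [-73.9, 12.7, 10.9]]
-60 882 z [-7.   4.9 11.  11.7] x [-31.5  31.2]
-54 1062 z [-28.5 -15.7   0.8   3.4] x [-30.   30.5]
-48 555 z [-28.9 -27.6  -0.6   0.2] x [-30.1  31.7]
-42 557 z [-28.9 -27.6  -0.5   0.3] x [-29.8  31.6]
-36 549 z [-28.9 -27.6  -0.8   0.2] x [-29.6  31.4]
-30 584 z [-28.9 -27.5  -0.7   0.1] x [-30.1  31.3]
-24 581 z [-28.9 -27.4  -0.9   0.1] x [-30.   31.1]
-18 582 z [-28.7 -27.5  -0.7   0.2] x [-29.8  31.7]
-12 588 z [-28.8 -27.5  -0.6   0.1] x [-30.2  31.5]
-6 646 z [-28.9 -27.6  -1.    0.1] x [-30.1  31.3]
0 595 z [-28.9 -27.5  -0.6   0.4] x [-29.9  31.1]
6 674 z [-28.8 -27.5  -0.4   0.5] x [-30.1  31.6]
12 600 z [-28.7 -27.3  -0.5   0.3] x [-30.2  31.5]
18 678 z [-28.7 -27.4  -0.4   0.4] x [-29.9  31.3]
24 671 z [-28.8 -27.4  -0.8   0.3] x [-29.8  31.1]
30 691 z [-28.7 -27.3  -0.4   0.4] x [-30.3  31.5]
36 700 z [-28.7 -27.3  -0.3   0.6] x [-30.2  31.5]
42 696 z [-28.7 -27.4  -0.5   0.5] x [-29.9  31.3]
48 719 z [-28.8 -27.3  -0.4   0.6] x [-30.3  31.1]
54 1261 z [-28.4 -19.9   0.7   2.7] x [-30.   30.9]
60 1156 z [-9.4  4.3 10.7 12. ] x [-30.6  31.1]
```

View pics/scene1.png

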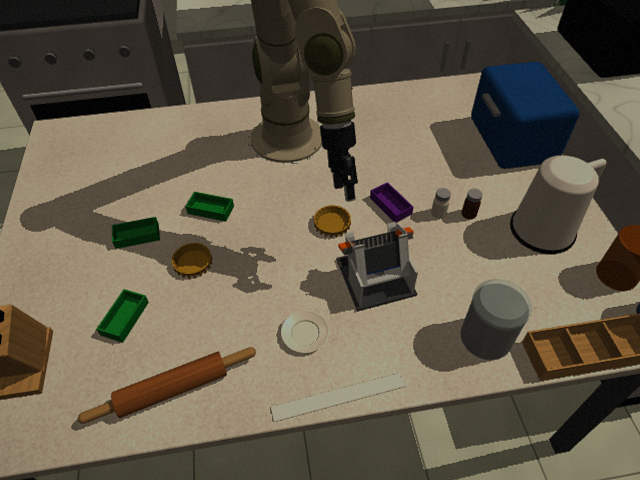

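View pics/w10.png

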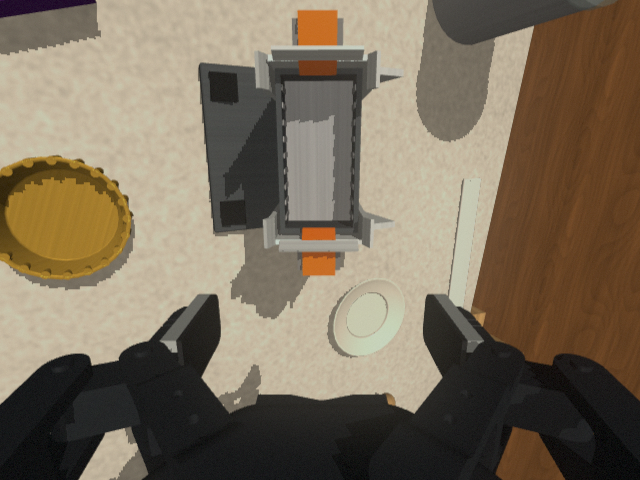

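The scene view shows both tins in the dispenser at (380,255) and the bystanders where they were. The wrist view shows the upper tin level, with both catches shut over its rim at (317,67) and (318,234). The gripper is clear, so I'm handing in.

```bash
python3 -c "
from workcell import env
print(env.job_done())"
```

```text
the job is handed in; nothing more can be done
None
```

Both dark loaf tins are stacked open side up in the dispenser, with both catches shut over the upper tin's rim; nothing else was moved, and the job was handed in at about 18 s with the gripper clear.

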